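Refit the radio's push knob and hold it down

TASK

The on/off knob has been pulled off the table radio and lies among the toys on the shelf top. Pick it up, turn it until the flat in its bore matches the flat of the D-shaped spindle that stands bare on the radio, and push it fully home without forcing it; then keep pressing, so that the knob and its sprung spindle are pushed right in as for switching the radio on, and finish like that, with the gripper still on the knob holding it down. Leave the toys and the tin where they are.

Things in the scene. Friction and masses are not known exactly. Their poses are not given: they have to be found in the camera images.
- knob_center (a point): centre of the loose knob, half-way up: a bare aluminium radio knob, a drum 40 mm in diameter, 30 mm tall, finely ribbed to look at, 80 g, standing upright with its bore down (this point 15 mm over the shelf top). Its upper 13 mm are solid and truly round; it may be gripped at any yaw. x axis: along the black pointer bar on its top, from the middle to the rim; z up
- knob_pointer (a point): a point on the knob's pointer bar: 16 mm from the knob's axis, level with its top (30 mm above its underside)
- knob_bore (a point): mouth of the knob's bore, in the middle of its underside (15 mm below its centre), axes as the knob's. The bore is D-shaped, 17 mm deep, with a chamfered mouth: 15 mm across its round part, its flat 2.5 mm from the axis on the pointer's side. It has about 0.5 mm of clearance all round on the spindle and 0.1 rad of play, and will not go on the wrong way round
- spindle_tip (a point): middle of the top end of the bare spindle on the radio: an upright steel D-shaft, 14 mm in diameter with a flat 2 mm from its axis, chamfered tip, 25 mm tall over the black panel. x axis: from the axis out towards the flat (the knob fits when its x axis points the same way); z up. With the knob fully home its underside is 17 mm below this point, its centre 2 mm below
- spindle_press (a joint): how far the spindle is pushed down into the radio, in m: 0 out, 0.005 fully in, at the stop. A spring pushes it out with about 2.5 N at 0, 6.1 N at 0.003, 8.5 N at 0.005. The knob on it moves down with it; fully in, the knob's underside still clears the panel by 3 mm
- spindle_turn (a joint): angle of the spindle about its axis, rad, counter-clockwise from above; 0 has the flat towards the radio's +x (its back). It turns stiffly (about 0.05 N m), between -2.3 and 2.3
- radio: the table radio, fixed: wooden case 110 mm deep (its x), 220 mm wide (its y), 100 mm high, black top panel, grille at the front (-x), folded aerial along the back below the panel. Origin: centre of its underside. The bare spindle stands at (0, -60 mm) in its frame; a tuning knob 40 mm in diameter, its top 33 mm over the panel, is already fitted at (0, +60 mm)
- racer_center (a point): centre of the green die-cast toy racer, 74 mm long (its x), 34 mm wide, 23 mm high; loose
- police_center (a point): centre of the white plastic toy police car, 106 mm long (its x), 50 mm wide, 47 mm high, standing on the 6 mm thick grey road tile (130 mm square); loose
- pump_center (a point): centre of the red plastic toy petrol pump, 46 x 58 mm at its foot, 94 mm high; loose
- tin_center (a point): centre of the round aluminium tin, 69 mm in diameter, 51 mm high; loose
- cone_center (a point): centre of the toy traffic cone in front of the radio, 34 mm square at its foot, 48 mm high; loose
- bus_center (a point): centre of the wooden toy bus, 94 mm long (its x), 43 mm wide, 54 mm high; loose

How it is judged:
On the way:
1. the knob is picked up clear of the shelf top and held (height (world z) of knob_center above 0.05 m and contact force between the fingers and knob above 1 N), for 0.1 s.
At the end, for the whole second after the job is handed in: Knob home on the spindle (within 2.5 mm of the bore's end, 3 mm of the axis, upright to 0.12 rad), pointer on the side of the flat within 0.3 rad, spindle held in by over 3 of its 5 mm, fingers still on the knob with over 2 N (z of knob_center in the frame of spindle_tip below 0.0005 m and horizontal distance between knob_center and spindle_tip below 0.003 m and angle between knob_center's own z axis and vertical below 0.12 rad and x of knob_pointer in the frame of spindle_tip above 0.012 m and angle between the x axis of knob_center and the x axis of spindle_tip, either way round below 0.3 rad and value of joint spindle_press above 0.003 m and contact force between the fingers and knob above 2 N); the arm keeps its last pose, push and grip.
It fails at once if a toy or the tin is moved by more than 30 mm (distance of any of racer_center, police_center, pump_center, tin_center, cone_center, bus_center from where it was at the start of the episode above 0.03 m).
It fails at once if the knob is forced against the radio or its spindle with more than 40 N (contact force between knob and radio above 40 N).
It also fails if it takes over 40 s, if anything falls off the work surface, if the arm or the gripper's body presses on something with over 40 N, if the wrist force passes 120 N, or if a joint passes its speed limit or range.

ROBOT

A 7-joint arm with a two-finger parallel gripper is mounted at the origin on the work surface. World frame = base frame: x ahead of the robot, y to its left, z up, the work surface at z = 0. Lengths are in m, angles in rad, forces in N, time in s.
With the tool pointing down it reaches from about 0.4 to 0.85 m from the base axis. Payload 6.9 kg.
Tool frame: the origin (TCP) lies on the front face of the gripper's body, between the roots of the fingers; the fingertips stand 73 mm ahead of it and the grasp point (between the pads) lies 54 mm ahead of it; x points along the fingers, y is the direction in which the jaws open and shut, and the axes are right-handed (so a half turn about x gives the same grasp; the last joint's range is limited). The gripper opens to 85 mm and grips with 20 to 120 N. Pads are 22 mm wide; open, the fingers measure 114 mm over their backs; the gripper's body (76 mm by 85 mm) begins 54 mm behind the grasp point. The pads swing forward as they close: fully open they stand 13 mm farther back than shut.
Start: joints at [1.377, 0.507, -0.238, 1.5, 0.126, 1.149, -0.155], TCP at [0.185, -0.597, 0.304] pointing down, gripper open.
Joint ranges: [-3.08, 3.08], [-0.24, 2.05], [-1.43, 1.35], [0, 2.5], [-1.52, 4.66], [0.17, 1.96], [-2.89, 2.89]. Speed limits (rad/s): [2.39, 2.39, 3.14, 3.14, 3.14, 3.14, 3.14].

INTERFACE

Orientations are given as a unit quaternion [x, y, z, w].
In Python, from station import * gives the robot as it stands. The module is installed in compiled form; this text tells all that it offers.
- The arm moves only by the tool send_rows, never from a script. Its argument "series" is a list of rows, each a list of 7 numbers: the turn, a rotation vector about the tool's x, y, z in units of 8 degrees (1.0 is 8 degrees), then the shift along the tool's x, y, z in units of 25 mm (1.0 is 25 mm), then the opening, from 0 (shut) to 1 (fully open). In form: [[ax, ay, az, tx, ty, tz, jaw], ...]. A call has 1 to 20 rows; each row is the pose to reach, as a shift and turn from the pose measured when the call began, along the tool's axes at that moment; what a row does not reach only later rows make up. A row lasts 1/10 s, in which the tool goes at most 50 mm and 8.59 degrees, less where a joint would pass 70% of its speed; a pose out of reach is approached as far as the arm can. A call with a gripper value outside its range is refused whole. The fingers move at their own pace and stop on an object; "grip_force" is the grip in N (left out, the last holds). Time passes only in rows, so rows that repeat a pose let the fingers close. It gives the time, the measured TCP pose, the force and the opening at its end, in the units of the state.
- read_state(): the state, without advancing time (a new reading comes with each control period).
- get_image(name): name is "scene" or "top" or "wrist"; returns a dict with "image" (420x560x3 uint8, red, green, blue), "K" (3x3 intrinsics, pixels), "k1" (the pictures are not rectified: a ray, as slopes to the right and down, at radius r is drawn at 1 + k1 r^2 times it, then the intrinsics apply), "R" (3x3) and "t" (3): a world point X has camera coordinates R X + t. Camera axes: x right, y down, z forward; pixel columns grow to the right and rows downward; lengths in m; the calibration is good to about 2 mm. A picture is of the moment at which its call begins. There is no depth.
- hand_in(): hands the job in, once; it reports no verdict.
The state is a dict: "clock": time; "joints": joint angles; "qd": joint speeds; "effort": joint torques, N m; "tcp_pos": TCP position; "eef_rot": TCP orientation; "ft_force": force on the tool from outside, world axes, zero at the start; "moment": the same for the moment, N m; "grip_width": opening from 0.0 (shut) to 1.0 (fully open).
Only numpy, scipy, OpenCV 4.12 (cv2) and the standard library are available. Lean on these libraries where they do the work, as an engineer would, in place of code of your own. Each camera call takes 0.05 s, during which the arm holds its last target.

## Working session

There is one attempt and no reset: what is moved stays moved. The work goes in short steps, Python scripts to look and compute and a tool call to move; the robot and the scene stay as the last step left them, time stands still between calls to the robot, and variables do not carry over. Pictures are saved under pics/ and viewed, and the job is handed in when it is done.

Besides the shell and the picture viewer there is one more tool, called after ">>>" by a JSON object that holds its "api" and its "payload". send_rows: Moves the arm, as the interface text tells. Its arguments: {"type":"object","properties":{"series":{"type":"array","items":{"type":"array","items":{"type":"number"}}},"grip_force":{"type":"number"}},"required":["series"]}

```bash
mkdir -p pics
python3 - <<'E'
from station import *
import cv2
s=read_state()
for k in s: print(k,s[k])
for n in ["scene","top","wrist"]:
    d=get_image(n); cv2.imwrite(f"pics/{n}0.png",d["image"][:,:,::-1])
    print(n,d["K"],d["k1"],d["R"],d["t"])
E
```

```text
clock 0.0
joints [ 1.37649123  0.508345   -0.23751674  1.50113574  0.12570419  1.14889014
 -0.15480783]
qd [ 2.29810898e-03 -1.65163344e-03  1.29415641e-03  1.21268493e-03
  7.74235574e-04 -3.56365075e-04 -5.09992885e-06]
effort [-3.10838077e-04 -6.20600367e+01 -2.18681127e+00 -2.49657476e+01
  1.27447597e-02  1.20511913e-02  2.46807383e-05]
tcp_pos [ 0.1843971  -0.59679036  0.30302382]
eef_rot [-0.69906831 -0.10622519  0.69928471 -0.10497903]
ft_force [-0.09697074 -0.26632449  0.22804703]
moment [ 0.00841276 -0.01135661 -0.01497174]
grip_width 0.9964213187385397
scene [[493.89075155   0.         285.17601772]
 [  0.         493.89075155 212.24270688]
 [  0.           0.           1.        ]] -0.12260531327390392 [[-0.55045469  0.83473917 -0.01449685]
 [ 0.46998122  0.29547623 -0.83175204]
 [-0.69001253 -0.46465505 -0.55495801]] [ 0.2765846  -0.11054953  1.91010657]
top [[522.87222623   0.         281.60609202]
 [  0.         522.87222623 211.06137059]
 [  0.           0.           1.        ]] 0.030334552513828675 [[ 1.66472470e-02 -9.99856336e-01  3.19013020e-03]
 [-9.85247638e-01 -1.69473540e-02 -1.70293507e-01]
 [ 1.70323106e-01 -3.08150161e-04 -9.85388220e-01]] [-0.01763548  0.46772313  1.37659216]
wrist [[340.07928385   0.         275.03541506]
 [  0.         340.07928385 209.09292251]
 [  0.           0.           1.        ]] 0.0090732367077729 [[ 0.2944078  -0.95567859 -0.00157572]
 [-0.91378292 -0.28198343  0.29238009]
 [-0.27986572 -0.08463911 -0.95630089]] [-0.62289699 -0.03728124  0.37949457]
```

View pics/scene0.png

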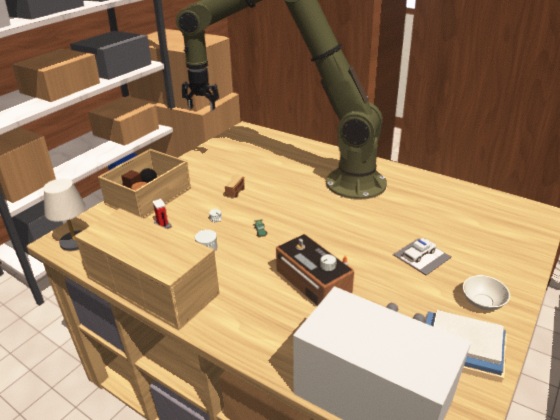

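View pics/top0.png

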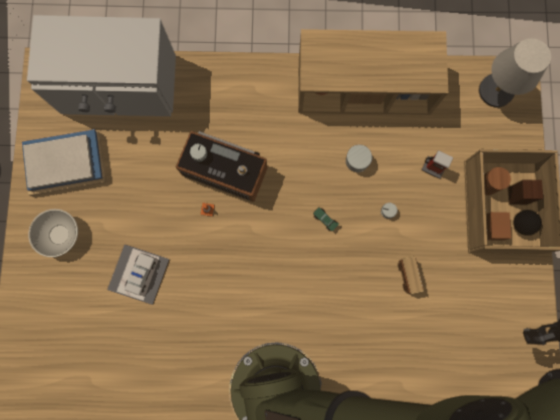

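View pics/wrist0.png

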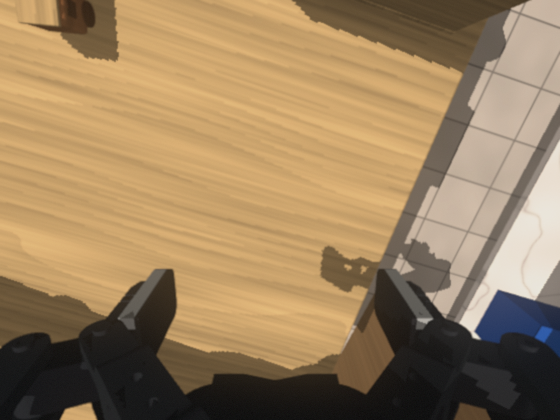

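The top view shows the loose knob at about (390,211), the spindle at (242,171) and the tuning knob at (199,152). I'll write helpers and zoom in.

```bash
cat > h.py <<'E'
from station import *
import numpy as np, cv2
from scipy.spatial.transform import Rotation as Rn
def dist(d): return np.array([d["k1"],0,0,0,0.])
def ray(d,uv):
    p=cv2.undistortPoints(np.array([[uv]],float),d["K"],dist(d))[0,0]
    v=d["R"].T@np.array([p[0],p[1],1.]); c=-d["R"].T@d["t"]; return c,v/np.linalg.norm(v)
def onz(d,uv,z):
    c,v=ray(d,uv); return c+v*(z-c[2])/v[2]
def proj(d,X):
    return cv2.projectPoints(np.array([X],float).reshape(-1,3),cv2.Rodrigues(d["R"])[0],d["t"],d["K"],dist(d))[0][:,0]
def crop(d,x0,y0,w,h,s,name):
    im=d["image"][y0:y0+h,x0:x0+w,::-1]; cv2.imwrite(name,cv2.resize(im,None,fx=s,fy=s,interpolation=cv2.INTER_CUBIC))
def rel(dx):  # world vec -> tool units
    s=read_state(); return Rn.from_quat(s["eef_rot"]).inv().apply(dx)/0.025
E
python3 - <<'E'
from h import *
d=get_image("top")
crop(d,370,190,44,44,12,"pics/k1.png"); crop(d,170,125,110,85,7,"pics/r1.png")
print(onz(d,(390,211),.03),onz(d,(242,171),.125),onz(d,(199,152),.133))
s=get_image("scene"); crop(s,270,225,90,85,7,"pics/s1.png"); crop(s,190,170,90,90,7,"pics/s2.png")
print(Rn.from_quat(read_state()["eef_rot"]).as_matrix())
E
```

```text
[ 0.47496305 -0.30532812  0.03      ] [0.55630355 0.09411968 0.125     ] [0.60258196 0.20558764 0.133     ]
[[-2.62749917e-04  2.95339416e-01 -9.55392359e-01]
 [ 8.75430052e-04 -9.55391958e-01 -2.95339533e-01]
 [-9.99999582e-01 -9.13979621e-04 -7.51984236e-06]]
```

View pics/k1.png

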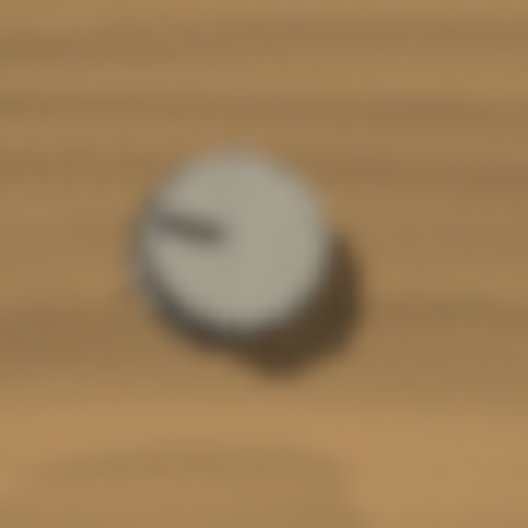

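View pics/r1.png

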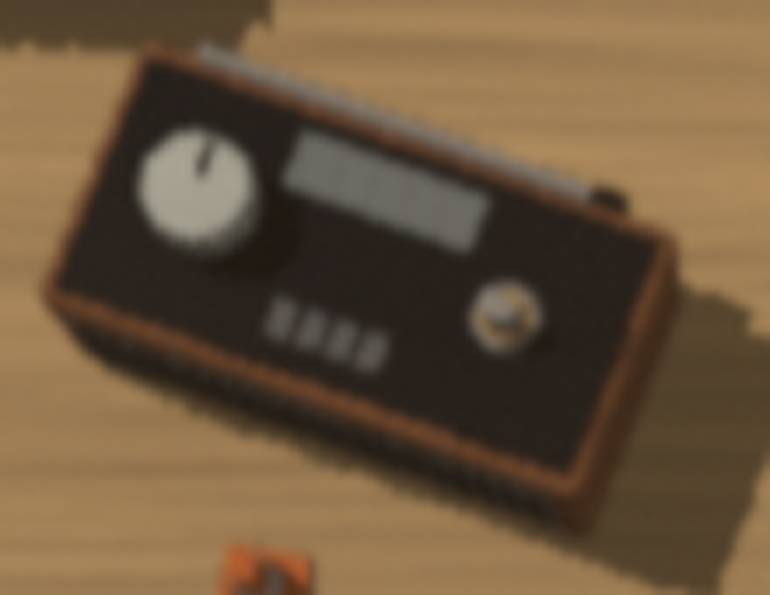

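View pics/s1.png

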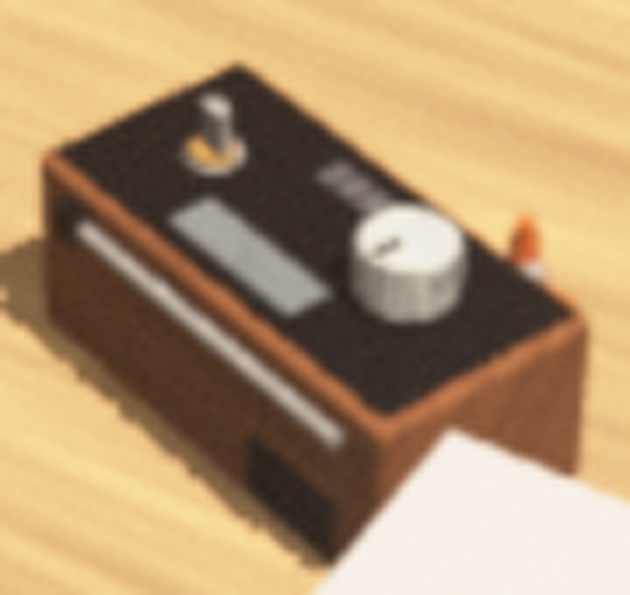

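View pics/s2.png

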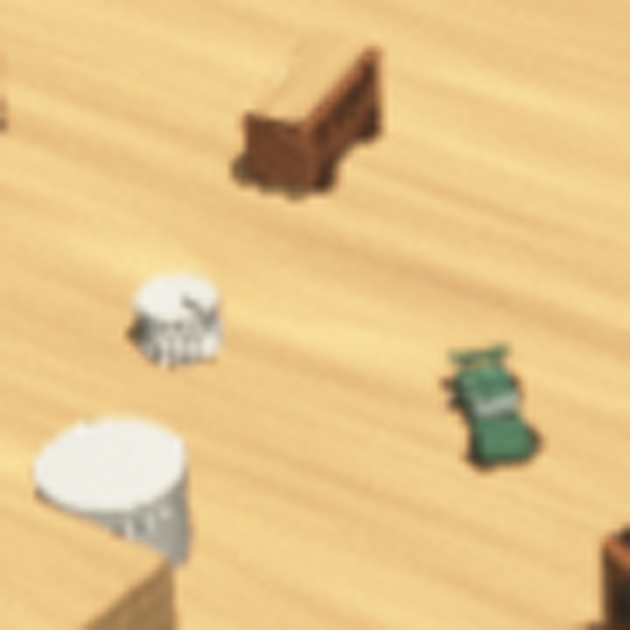

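Run:
```python
from h import *
d=get_image("wrist"); s=read_state(); R=Rn.from_quat(s["eef_rot"]).as_matrix()
c=-d["R"].T@d["t"]
print("cam in tool",R.T@(c-s["tcp_pos"]), "axes", (d["R"]@R).round(3))
t=get_image("top"); sc=get_image("scene")
print(proj(sc,[[.475,-.3053,.03],[.5563,.0941,.125],[.6026,.2056,.133]]), "crops exp", (190+177/7,170+298/7),(270+215/7,225+103/7),(270+408/7,225+238/7))
print(rel(np.array([.475,-.305,.22])-s["tcp_pos"]))
# radio corners in top at z=.1 : from crop
cs=[onz(t,(170+x/7,125+y/7),.1) for x,y in [(148,48),(670,240),(578,495),(48,297)]]
print(np.round(cs,4)); print(np.mean(cs,0))
e=cs[0]-cs[1]; print("radio y dir deg",np.degrees(np.arctan2(e[1],e[0])))
```

```text
cam in tool [-0.06961095 -0.00126642 -0.07475339] axes [[ 0.     1.     0.001]
 [-0.292 -0.001  0.956]
 [ 0.956 -0.     0.292]]
[[215.88059704 211.53004956]
 [301.63052897 238.35010204]
 [327.80063087 257.92280875]] crops exp (215.28571428571428, 212.57142857142856) (300.7142857142857, 239.71428571428572) (328.2857142857143, 259.0)
[  3.34591486  -7.72697171 -14.5508289 ]
[[0.667  0.2342 0.1   ]
 [0.5954 0.0345 0.1   ]
 [0.4969 0.0666 0.1   ]
 [0.5691 0.2672 0.1   ]]
[0.58212201 0.15064528 0.1       ]
radio y dir deg 70.27900129626798
```

>>> {"api": "send_rows", "payload": {"series": [[0,0,0,0.5,-1,-1.9,1],[0,0,0,1,-2,-3.8,1],[0,0,0,1.5,-3,-5.7,1],[0,0,0,1.9,-4,-7.6,1],[0,0,0,2.2,-5,-9.5,1],[0,0,0,2.5,-6,-11.4,1],[0,0,0,2.7,-7,-13.3,1],[0,0,0,2.8,-7.7,-14.5,1],[0,0,0,2.8,-7.7,-14.5,1],[0,0,0,2.8,-7.7,-14.5,1],[0,0,0,2.8,-7.7,-14.5,1],[0,0,0,2.8,-7.7,-14.5,1]]}}

```text
clock: 1.6
tcp_pos: [0.4728, -0.3077, 0.2339]
eef_rot: [-0.699, -0.105, 0.7, -0.105]
ft_force: [0.2, 0.1, 0.3]
grip_width: 1.001
```

Run:
```python
from h import *
d=get_image("wrist"); cv2.imwrite("pics/w1.png",d["image"][:,:,::-1])
s=read_state(); print(s["clock"],s["tcp_pos"],s["joints"],s["ft_force"]); print(proj(d,[[.475,-.3053,.03]]))
np.savez("w1.npz",**d)
```

```text
1.65 [ 0.47283775 -0.30774222  0.23390504] [ 0.71518626  0.48385344 -0.27462452  1.76361117  0.16065278  0.91620906
 -0.90148158] [-0.5573291  -0.20285899 -0.87496208]
[[274.52027257 195.52073907]]
```

View pics/w1.png

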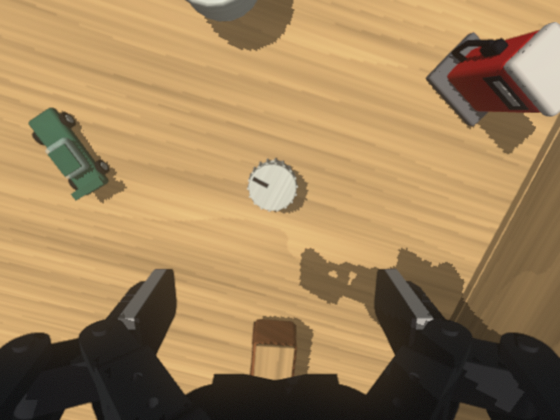

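Run:
```python
from h import *
w=dict(np.load("w1.npz"))
def knob(d,box,z,sc=8,thr=None,name=None):
    x0,y0,bw,bh=box
    im=cv2.resize(d["image"][y0:y0+bh,x0:x0+bw],None,fx=sc,fy=sc,interpolation=cv2.INTER_CUBIC)
    hsv=cv2.cvtColor(im,cv2.COLOR_RGB2HSV)
    m=((hsv[:,:,1]<thr[0])&(hsv[:,:,2]>thr[1])).astype(np.uint8)
    cn=max(cv2.findContours(m,cv2.RETR_EXTERNAL,cv2.CHAIN_APPROX_NONE)[0],key=cv2.contourArea)
    h=cv2.convexHull(cn); e=cv2.fitEllipse(h)
    P=lambda q: onz(d,(x0+(q[0]+.5)/sc-.5,y0+(q[1]+.5)/sc-.5),z)
    o=im[:,:,::-1].copy(); cv2.ellipse(o,e,(0,0,255),1)
    # dark pointer inside
    mm=np.zeros(m.shape,np.uint8); cv2.ellipse(mm,(e[0],(e[1][0]*.9,e[1][1]*.9),e[2]),1,-1)
    dk=((hsv[:,:,2]<110)&(mm>0)).astype(np.uint8)
    n,l,st,ce=cv2.connectedComponentsWithStats(dk)
    c=P(e[0])
    if n>1:
        i=1+np.argmax(st[1:,4]); p=P(ce[i]); pts=np.argwhere(l==i)[:,::-1].astype(np.float32)
        vx,vy,_,_=cv2.fitLine(pts,cv2.DIST_L2,0,.01,.01).ravel()
        a=P(ce[i]+60*np.array([vx,vy]))-P(ce[i]);print("line",np.degrees(np.arctan2(a[1],a[0])))
        p_=p-c; print("ptr deg",np.degrees(np.arctan2(p_[1],p_[0])),"r",np.linalg.norm(p_))
        o[l==i]=(255,0,0)
    r=[np.linalg.norm(P(q[0])-c) for q in h]
    print(c,"r",np.median(r),np.min(r),np.max(r)); cv2.imwrite(name,o)
knob(w,(240,150,70,70),.03,8,(60,140),"pics/kw.png")
knob(get_image("top"),(370,190,44,44),.03,12,(75,125),"pics/kt.png")
```

```text
line -101.31159522638758
ptr deg 89.68717620065318 r 0.010644605454353253
[ 0.48243631 -0.30122227  0.03      ] r 0.021559522546719508 0.019804204957672475 0.02208393913342169
line -67.94109088063017
ptr deg 36.88177402041769 r 0.00885323892618991
[ 0.47150037 -0.30567455  0.03      ] r 0.01634675276190614 0.012308400778312462 0.020106167066128347
```

View pics/kw.png

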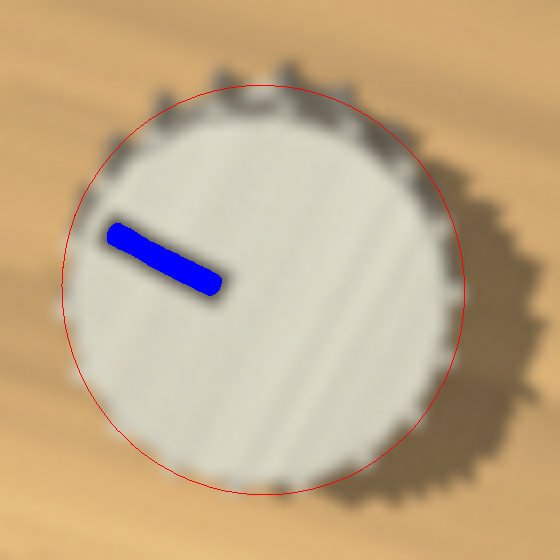

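View pics/kt.png

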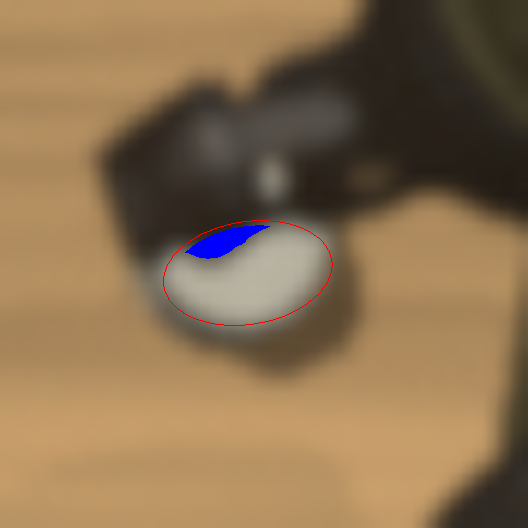

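Run:
```python
from h import *
w=dict(np.load("w1.npz"))
x0,y0,sc=240,150,8
im=cv2.resize(w["image"][150:220,240:310],None,fx=sc,fy=sc,interpolation=cv2.INTER_CUBIC)
hsv=cv2.cvtColor(im,cv2.COLOR_RGB2HSV); m=((hsv[:,:,1]<50)&(hsv[:,:,2]>188)).astype(np.uint8)
m=cv2.morphologyEx(m,cv2.MORPH_OPEN,np.ones((25,25)))
cn=max(cv2.findContours(m,cv2.RETR_EXTERNAL,cv2.CHAIN_APPROX_NONE)[0],key=cv2.contourArea)
e=cv2.fitEllipse(cv2.convexHull(cn)); print(e)
P=lambda q: onz(w,(x0+(q[0]+.5)/sc-.5,y0+(q[1]+.5)/sc-.5),.03)
c=P(e[0]); print("wrist",c, np.linalg.norm(P((e[0][0]+e[1][0]/2,e[0][1]))-c))
for q in [(112,231),(214,288)]:
    v=P(q)-c; print(np.degrees(np.arctan2(v[1],v[0])),np.linalg.norm(v))
o=im[:,:,::-1].copy(); cv2.ellipse(o,e,(0,0,255),1); cv2.imwrite("pics/kw2.png",o)
t=get_image("top"); print("top",onz(t,(370+238.5/12-.5,190+240.5/12-.5),.03))
s=read_state(); print(s["tcp_pos"])
g=s["tcp_pos"]; sc_=get_image("scene"); 
b=cv2.imread("pics/scene0.png");
```

```text
((255.18800354003906, 301.851806640625), (367.0435485839844, 377.7841796875), 98.7576904296875)
wrist [ 0.48097115 -0.30084126  0.03      ] 0.018924732658156657
80.03071362512502 0.01640794746725837
87.92426742837844 0.004481755016751997
top [ 0.47897439 -0.30370122  0.03      ]
[ 0.47304651 -0.30746275  0.2339322 ]
```

View pics/kw2.png

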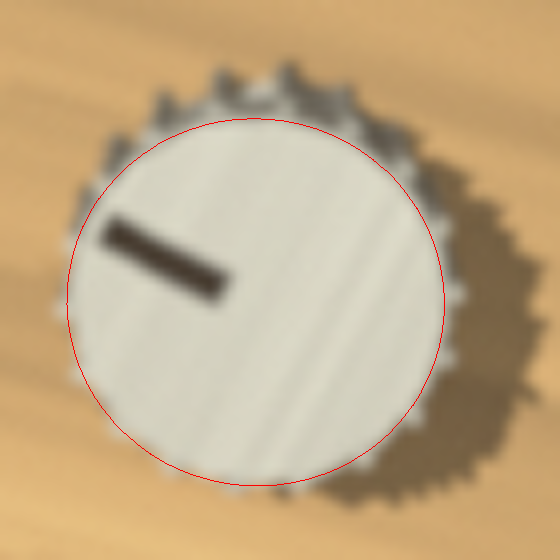

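>>> {"api": "send_rows", "payload": {"series": [[0,0,0,-0.4,-1.6,-0.9,1],[0,0,0,-0.8,-3.2,-1.8,1],[0,0,0,-1.2,-4.8,-2.6,1],[0,0,0,-1.6,-6.4,-3.5,1],[0,0,0,-2,-8,-4.4,1],[0,0,0,-2.4,-9.6,-5.3,1],[0,0,0,-2.6,-11.2,-6.1,1],[0,0,0,-2.6,-12.8,-7,1],[0,0,0,-2.6,-14.4,-7.9,1],[0,0,0,-2.6,-14.4,-7.9,1],[0,0,0,-2.6,-14.4,-7.9,1],[0,0,0,-2.6,-14.4,-7.9,1]]}}

```text
clock: 3.0
tcp_pos: [0.5564, 0.0931, 0.2987]
eef_rot: [-0.699, -0.104, 0.7, -0.105]
ft_force: [-0.1, -0.1, -0.2]
grip_width: 0.998
```

Run:
```python
from h import *
d=get_image("wrist"); cv2.imwrite("pics/w2.png",d["image"][:,:,::-1])
s=read_state(); print(s["clock"],s["tcp_pos"],s["joints"],s["ft_force"]); p=proj(d,[[.5563,.0941,.125]])[0];print(p)
np.savez("w2.npz",**d)
crop(d,int(p[0])-35,int(p[1])-35,70,70,8,"pics/sp.png")
```

```text
3.05 [0.55647452 0.09279895 0.29877284] [ 0.02851305  0.42638288 -0.35532453  1.67072535  0.16556836  1.07485237
 -1.65273769] [0.40555446 0.02185889 0.08038419]
[275.14970543 209.13618165]
```

View pics/w2.png

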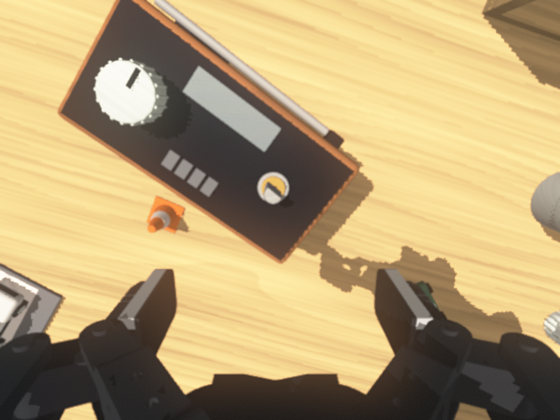

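View pics/sp.png

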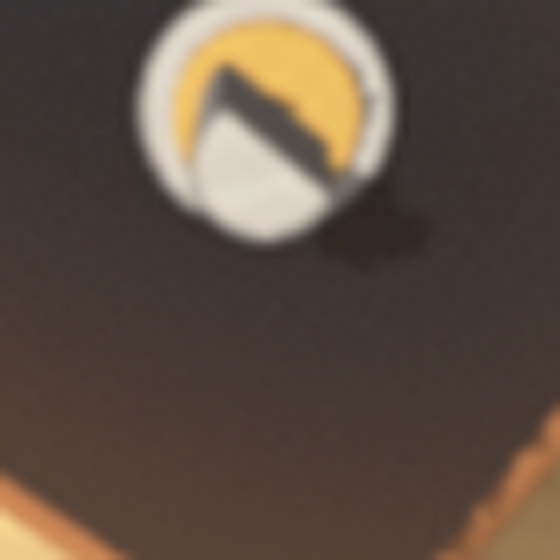

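Run:
```python
from h import *
d=dict(np.load("w2.npz")); x0,y0,sc=240,174,8
P=lambda q,z=.125: onz(d,(x0+(q[0]+.5)/sc-.5,y0+(q[1]+.5)/sc-.5),z)
im=cv2.resize(d["image"][174:244,240:310],None,fx=sc,fy=sc,interpolation=cv2.INTER_CUBIC)
hsv=cv2.cvtColor(im,cv2.COLOR_RGB2HSV); m=((hsv[:,:,1]<45)&(hsv[:,:,2]>185)).astype(np.uint8)
o=im[:,:,::-1].copy(); o[m>0]=(0,0,255); cv2.imwrite("pics/spm.png",o)
# flat edge: scan for bright->dark along a grid
a,b=np.array([232.,115]),np.array([325,184])
for q0,q1 in [((222,108),(335,190)),((232,116),(325,184))]:
    e=P(q1)-P(q0); print("edge",np.degrees(np.arctan2(e[1],e[0])),"normal",np.degrees(np.arctan2(e[1],e[0]))+90, np.linalg.norm(e))
m2=m.copy(); m2[:108]=0; m2[:, :195]=0
cn=max(cv2.findContours(m2,cv2.RETR_EXTERNAL,cv2.CHAIN_APPROX_NONE)[0],key=cv2.contourArea)[:,0]
X=np.array([P(q) for q in cn])[:,:2]; print(X.min(0),X.max(0))
# base ring, on panel z~.1
m3=((hsv[:,:,2]>150)).astype(np.uint8); cn=max(cv2.findContours(m3,cv2.RETR_EXTERNAL,cv2.CHAIN_APPROX_NONE)[0],key=cv2.contourArea)
print(P((265,105),.102), "tip low pt",P((265,243)),"tip edge mid",P((278.5,149)))
t=get_image("top"); print("top (stale px)",onz(t,(170+503.5/7-.5,125+303.5/7-.5),.125), onz(t,(170+505/7-.5,125+317/7-.5),.102))
```

```text
edge -109.92609269473849 normal -19.926092694738486 0.012999489609689522
edge -110.1376533399506 normal -20.137653339950603 0.010729516447802928
[0.56032911 0.09314481] [0.57019272 0.10565041]
[0.56702407 0.09938638 0.102     ] tip low pt [0.55964461 0.09703204 0.125     ] tip edge mid [0.5686406 0.0984423 0.125    ]
top (stale px) [0.56461053 0.09583614 0.125     ] [0.56534354 0.09696541 0.102     ]
```

View pics/spm.png

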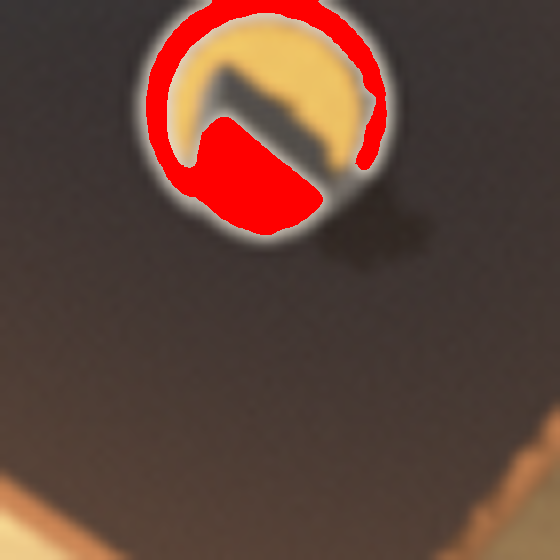

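Run:
```python
from h import *
s=read_state(); print(rel(np.array([.480,-.302,.16])-s["tcp_pos"]))
```

```text
[ 5.57118293 14.21801348  7.51005648]
```

>>> {"api": "send_rows", "payload": {"series": [[-1,0,0,0,1.4,0.7,1],[-2,0,0,0.5,2.8,1.5,1],[-3,0,0,1,4.2,2.2,1],[-4,0,0,1.5,5.6,3,1],[-5,0,0,2,7,3.7,1],[-6,0,0,2.5,8.4,4.5,1],[-7,0,0,3,9.8,5.2,1],[-8,0,0,3.7,11.2,6,1],[-9,0,0,4.4,12.6,6.7,1],[-10,0,0,5,14.2,7.5,1],[-11,0,0,5.4,14.2,7.5,1],[-11.25,0,0,5.6,14.2,7.5,1],[-11.25,0,0,5.6,14.2,7.5,1],[-11.25,0,0,5.6,14.2,7.5,1],[-11.25,0,0,5.6,14.2,7.5,1]]}}

```text
clock: 4.6
tcp_pos: [0.4808, -0.3006, 0.1602]
eef_rot: [0.421, 0.567, -0.422, 0.569]
ft_force: [-0.1, -0.6, 0.4]
grip_width: 1.003
```

Run:
```python
from h import *
d=get_image("wrist"); cv2.imwrite("pics/w3.png",d["image"][:,:,::-1])
s=read_state(); print(s["clock"],s["tcp_pos"],s["joints"],s["ft_force"]); print(proj(d,[[.481,-.301,.03]])[0])
print(Rn.from_quat(s["eef_rot"]).as_matrix().round(4))
np.savez("w3.npz",**d)
```

```text
4.65 [ 0.48077038 -0.30068291  0.16016977] [ 0.92991613  0.63924909 -0.66044274  1.83657908  0.51496646  0.84200472
  0.30734793] [0.63436698 0.12389283 0.50071892]
[274.94555694 231.74943172]
[[ 7.000e-04  9.569e-01  2.905e-01]
 [-1.900e-03  2.905e-01 -9.569e-01]
 [-1.000e+00  2.000e-04  2.000e-03]]
```

View pics/w3.png

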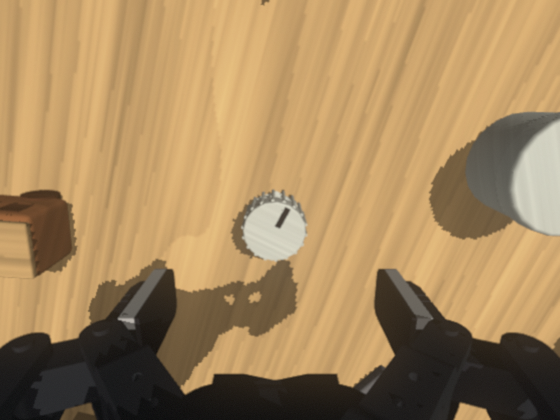

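>>> {"api": "send_rows", "payload": {"series": [[0,0,0,1,0,0,1],[0,0,0,2,0,0,1],[0,0,0,2.8,0,0,1],[0,0,0,3.2,0,0,1],[0,0,0,3.2,0,0,1],[0,0,0,3.2,0,0,1],[0,0,0,3.2,0,0,0.3],[0,0,0,3.2,0,0,0.3],[0,0,0,3.2,0,0,0.3],[0,0,0,3.2,0,0,0.3],[0,0,0,3.2,0,0,0.3],[0,0,0,3.2,0,0,0.3],[0,0,0,3.2,0,0,0.3],[0,0,0,3.2,0,0,0.3]], "grip_force": 40}}

```text
clock: 6.05
tcp_pos: [0.481, -0.3011, 0.081]
eef_rot: [0.421, 0.567, -0.422, 0.569]
ft_force: [-0.8, 0.1, 6.0]
grip_width: 0.452
```

Run:
```python
from h import *
d=get_image("wrist"); cv2.imwrite("pics/w4.png",d["image"][:,:,::-1])
s=read_state(); print(s["clock"],s["tcp_pos"],s["ft_force"],s["grip_width"])
```

```text
6.1 [ 0.48099939 -0.30103601  0.08097927] [-1.53337494  0.16578725  5.64586133] 0.4536307354164168
```

View pics/w4.png

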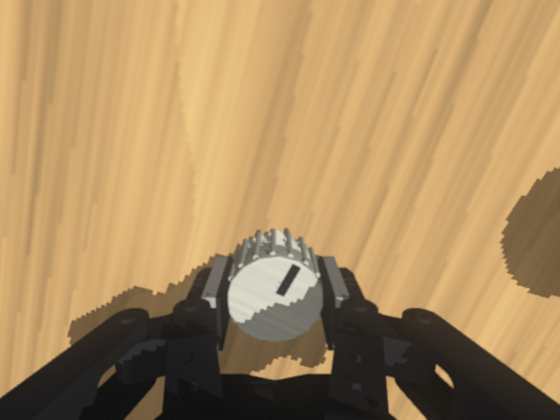

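>>> {"api": "send_rows", "payload": {"series": [[0,0,0,-0.4,0,0,0.3],[0,0,0,-1.2,0,0,0.3],[0,0,0,-2.4,0,0,0.3],[0,0,0,-4,0,0,0.3],[0,0,0,-6,0,0,0.3],[0,0,0,-8,0,0,0.3],[0,0,0,-8,0,0,0.3],[0,0,0,-8,0,0,0.3],[0,0,0,-8,0,0,0.3]]}}

```text
clock: 7.0
tcp_pos: [0.4799, -0.3005, 0.2802]
eef_rot: [0.421, 0.568, -0.422, 0.568]
ft_force: [0.2, 0.4, -0.6]
grip_width: 0.448
```

Run:
```python
from h import *
d=get_image("wrist"); np.savez("w5.npz",**d)
s=read_state(); print(s["clock"],s["tcp_pos"],s["ft_force"],s["grip_width"])
crop(d,210,220,130,130,6,"pics/w5.png")
```

```text
7.05 [ 0.47987211 -0.30042727  0.27975395] [ 0.21485364 -0.87328947 -1.15556707] 0.45239061974902667
```

View pics/w5.png

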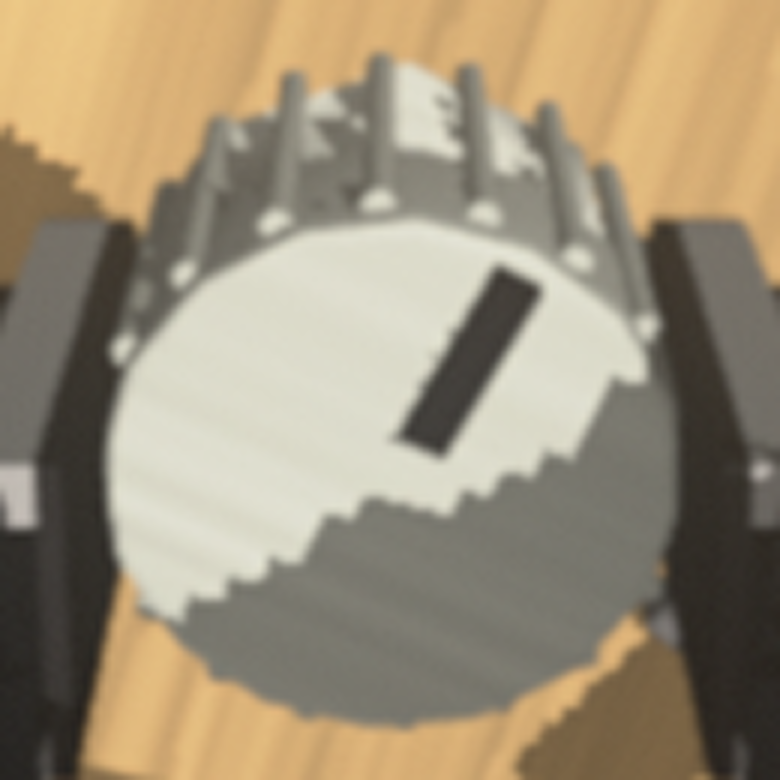

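```bash
cat > m.py <<'E'
from h import *
def meas(d,x0,y0,sc,edge,ptr,z,tcp,R):
    P=lambda q: onz(d,(x0+(q[0]+.5)/sc-.5,y0+(q[1]+.5)/sc-.5),z)
    E=np.array([P(q) for q in edge])[:,:2]
    A=np.c_[2*E,np.ones(len(E))]; s=np.linalg.lstsq(A,(E**2).sum(1),rcond=None)[0]; c=s[:2]; r=np.sqrt(s[2]+c@c)
    v=P(ptr[1])-P(ptr[0]); u=P(ptr[1])[:2]-c
    print("c",c,"r",r,"off tool",(R.T@(np.r_[c,z]-tcp)),"ptr line",np.degrees(np.arctan2(v[1],v[0])),"radial",np.degrees(np.arctan2(u[1],u[0])),"rr",np.linalg.norm(u))
    return c
E
python3 - <<'E'
from m import *
d=dict(np.load("w5.npz")); s=read_state(); R=Rn.from_quat(s["eef_rot"]).as_matrix()
edge=[(108,470),(678,470),(410,218),(395,728),(210,282),(170,620),(120,560),(300,715),(500,708),(640,620)]
for dz in(.049,.051,.054): meas(d,210,220,6,edge,[(423,448),(519,280)],s["tcp_pos"][2]-dz,s["tcp_pos"],R)
for e in edge: pass
print("tool yaw (y axis)",np.degrees(np.arctan2(R[1,1],R[0,1])))
E
```

```text
c [ 0.47977306 -0.29917764] r 0.019157764619221456 off tool [ 0.04899793  0.00032934 -0.00129067] ptr line 80.24988126424624 radial 79.05306736267336 rr 0.016931653197188548
c [ 0.48013953 -0.30038001] r 0.019479749882494735 off tool [ 5.09996189e-02  3.33607505e-04 -3.63929651e-05] ptr line 80.24988126424643 radial 79.05306736268136 rr 0.017216224122907766
c [ 0.48068922 -0.30218356] r 0.01996272777741412 off tool [0.05400215 0.00034    0.00184502] ptr line 80.24988126424633 radial 79.05306736268092 rr 0.01764308051148631
tool yaw (y axis) 16.870471152893987
```

>>> {"api": "send_rows", "payload": {"series": [[0.9,0,0,0,0.4,-1,0.3],[1.8,0,0,0,0.8,-2,0.3],[2.7,0,0,0,1.2,-3,0.3],[3.6,0,0,0,1.6,-4,0.3],[4.5,0,0,0,2,-5,0.3],[5.4,0,0,0,2.4,-6,0.3],[6.3,0,0,0,2.9,-7,0.3],[7.2,0,0,0,3.3,-8,0.3],[8.1,0,0,0,3.7,-9,0.3],[9,0,0,0.2,4.1,-10,0.3],[9.9,0,0,0.4,4.5,-11,0.3],[10.8,0,0,0.6,4.9,-12,0.3],[11.6,0,0,0.8,5.4,-13,0.3],[12.2,0,0,1,5.8,-14,0.3],[12.44,0,0,1.2,6,-14.6,0.3],[12.44,0,0,1.2,6,-14.6,0.3],[12.44,0,0,1.2,6,-14.6,0.3],[12.44,0,0,1.2,6,-14.6,0.3]]}}

```text
clock: 8.85
tcp_pos: [0.5173, 0.0909, 0.2487]
eef_rot: [-0.705, -0.044, 0.706, -0.046]
ft_force: [0.4, -0.5, -0.7]
grip_width: 0.452
```

Run:
```python
from m import *
d=get_image("wrist"); np.savez("w6.npz",**d); cv2.imwrite("pics/w6.png",d["image"][:,:,::-1])
s=read_state(); print(s["clock"],s["tcp_pos"],s["joints"],s["ft_force"],s["grip_width"])
R=Rn.from_quat(s["eef_rot"]).as_matrix(); print(R.round(4))
crop(d,210,120,130,100,6,"pics/w6s.png");crop(d,210,220,130,130,6,"pics/w6k.png")
```

```text
8.9 [0.5174688  0.09086745 0.24887328] [ 0.02732455  0.41995382 -0.35762577  1.84035862  0.1834128   0.91532916
 -1.85818796] [ 0.77661871 -0.14674524 -1.11725563] 0.4559820963182895
[[-0.0014  0.1267 -0.9919]
 [-0.0024 -0.9919 -0.1267]
 [-1.      0.0022  0.0017]]
```

View pics/w6.png

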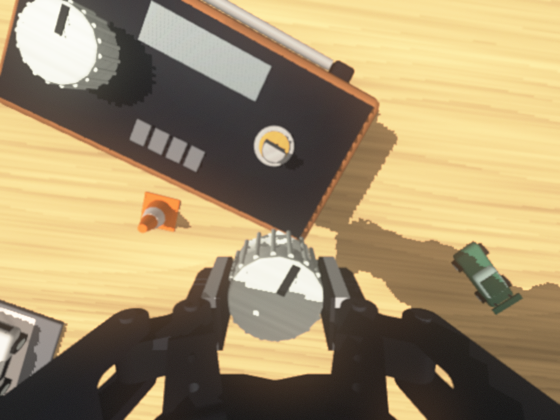

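View pics/w6k.png

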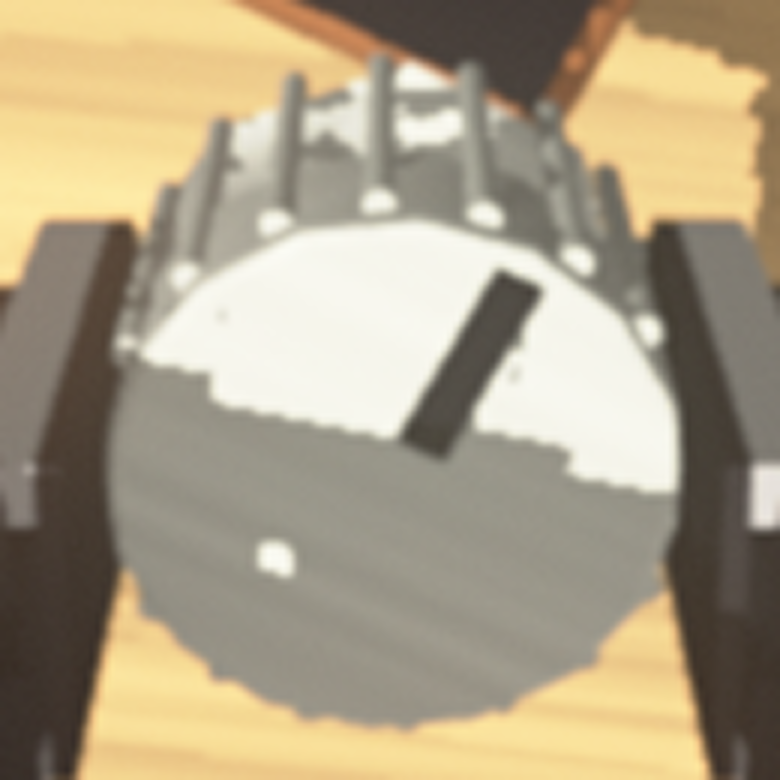

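View pics/w6s.png

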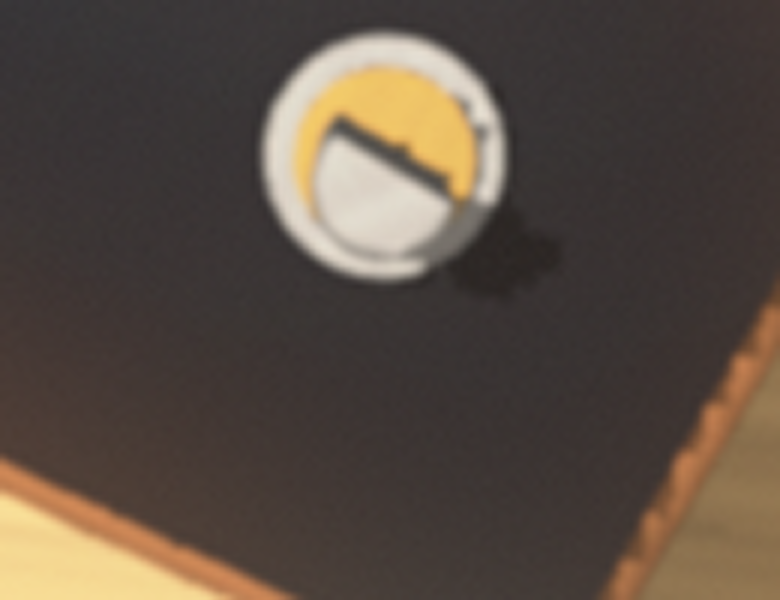

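Run:
```python
from m import *
d=dict(np.load("w6.npz")); s=read_state(); tcp=s["tcp_pos"];R=Rn.from_quat(s["eef_rot"]).as_matrix()
edge=[(108,470),(678,470),(410,218),(395,728),(210,282),(170,620),(120,560),(300,715),(500,708),(640,620)]
k=meas(d,210,220,6,edge,[(424,447),(519,282)],tcp[2]-.051,tcp,R)
P=lambda q,z: onz(d,(210+(q[0]+.5)/6-.5,120+(q[1]+.5)/6-.5),z)
e=P((450,203),.125)-P((330,132),.125); a=np.arctan2(e[1],e[0])+np.pi/2; n=np.array([np.cos(a),np.sin(a)])
print("flat",np.degrees(a),"edge-ctr",P((390,167.5),.125)[:2]-.002*n,"ring .1/.103",P((384.5,155),.1)[:2],P((384.5,155),.103)[:2])
A=[P(q,.125)[:2] for q in[(380,258),(313,195),(335,235),(440,230),(450,203),(330,132)]]
E=np.array(A);x=np.linalg.lstsq(np.c_[2*E,np.ones(len(E))],(E**2).sum(1),rcond=None)[0];print("arc",x[:2],np.sqrt(x[2]+x[:2]@x[:2]))
c=x[:2]; print("tool move to align (units) arc:",R.T@np.r_[c-k,0]/.025)
```

```text
c [0.51639514 0.09173729] r 0.01936737655979912 off tool [ 0.0509992  -0.00111161  0.0008693 ] ptr line -19.502495723341124 radial -20.725144257512582 rr 0.016967527367791512
flat -23.13489046237844 edge-ctr [0.56639537 0.09947167] ring .1/.103 [0.56647773 0.09902355] [0.56681878 0.09906186]
arc [0.56660877 0.09914207] 0.006770857824920662
tool move to align (units) arc: [-0.00349171 -0.03939724 -2.02988165]
```

>>> {"api": "send_rows", "payload": {"series": [[0,0,0,0,0,-1,0.3],[0,0,0,0,-0.05,-2.03,0.3],[0,0,0,0.7,-0.05,-2.03,0.3],[0,0,0,1.4,-0.05,-2.03,0.3],[0,0,0,1.4,-0.05,-2.03,0.3],[0,0,0,1.4,-0.05,-2.03,0.3],[0,0,0,1.4,-0.05,-2.03,0.3]]}}

```text
clock: 9.6
tcp_pos: [0.568, 0.0981, 0.2148]
eef_rot: [-0.706, -0.044, 0.706, -0.045]
ft_force: [-0.3, -0.4, -1.8]
grip_width: 0.448
```

Run:
```python
from m import *
s=read_state(); print(s["clock"],s["tcp_pos"],s["ft_force"],s["grip_width"])
R=Rn.from_quat(s["eef_rot"]).as_matrix(); print(R.round(4))
for n,b in(("scene",(270,210,80,60)),("top",(215,140,60,50))):
    d=get_image(n); crop(d,*b,10,f"pics/h_{n}.png")
```

```text
9.6 [0.56800493 0.09811779 0.21481604] [-0.31078373 -0.35448569 -1.7911651 ] 0.4480189652080219
[[ 0.000e+00  1.261e-01 -9.920e-01]
 [-2.200e-03 -9.920e-01 -1.261e-01]
 [-1.000e+00  2.200e-03  3.000e-04]]
```

View pics/h_scene.png

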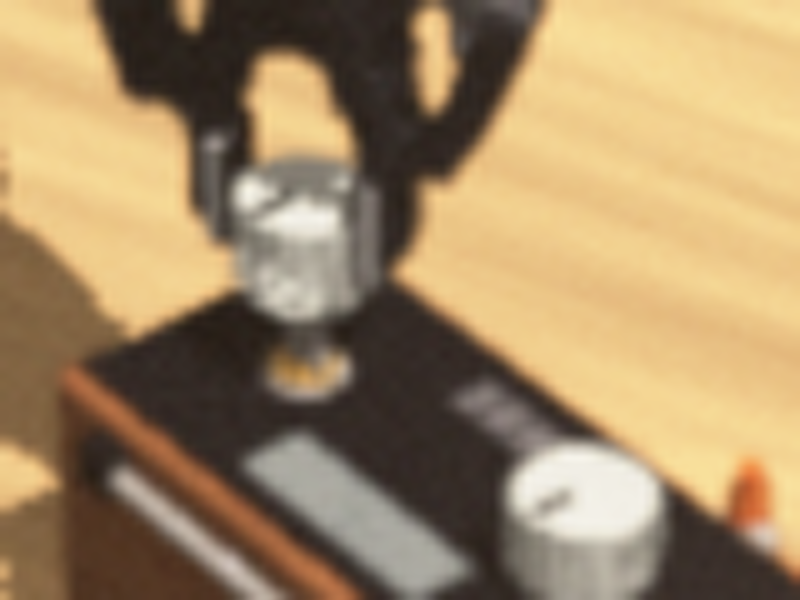

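>>> {"api": "send_rows", "payload": {"series": [[0,0,0,0.1,0,0,0.3],[0,0,0,0.2,0,0,0.3],[0,0,0,0.3,0,0,0.3],[0,0,0,0.4,0,0,0.3],[0,0,0,0.5,0,0,0.3],[0,0,0,0.5,0,0,0.3]]}}

```text
clock: 10.3
tcp_pos: [0.5678, 0.0983, 0.2018]
eef_rot: [-0.705, -0.044, 0.706, -0.046]
ft_force: [-0.4, 0.2, -0.1]
grip_width: 0.451
```

>>> {"api": "send_rows", "payload": {"series": [[0,0,0,0.1,0,0,0.3],[0,0,0,0.2,0,0,0.3],[0,0,0,0.3,0,0,0.3],[0,0,0,0.3,0,0,0.3]]}}

```text
clock: 10.7
tcp_pos: [0.5677, 0.0982, 0.1939]
eef_rot: [-0.705, -0.044, 0.706, -0.046]
ft_force: [-0.3, -0.1, -0.1]
grip_width: 0.452
```

Run:
```python
from m import *
s=read_state(); print(s["clock"],s["tcp_pos"],s["ft_force"],s["moment"],s["grip_width"])
d=get_image("scene"); crop(d,270,210,80,60,10,"pics/h2.png")
d=get_image("wrist"); crop(d,210,220,130,130,6,"pics/h2w.png")
```

```text
10.7 [0.56771684 0.0981913  0.19391299] [-0.34627083 -0.11351188 -0.10227756] [-0.04429025 -0.0547661  -0.03942322] 0.45194583403359606
```

View pics/h2.png

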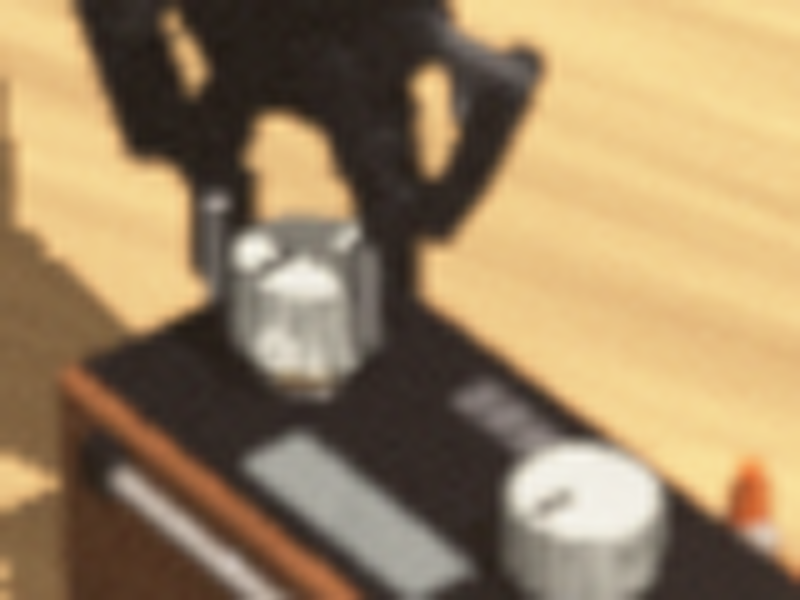

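View pics/h2w.png

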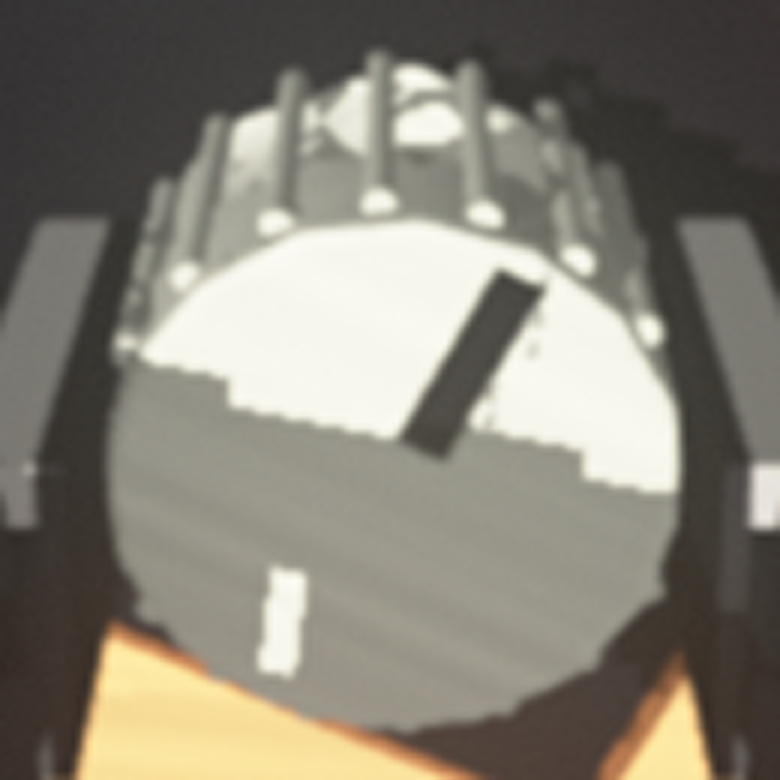

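>>> {"api": "send_rows", "payload": {"series": [[0,0,0,0.08,0,0,0.3],[0,0,0,0.16,0,0,0.3],[0,0,0,0.24,0,0,0.3],[0,0,0,0.24,0,0,0.3]], "grip_force": 60}}

```text
clock: 11.2
tcp_pos: [0.5678, 0.0983, 0.1882]
eef_rot: [-0.705, -0.044, 0.706, -0.046]
ft_force: [-1.1, -0.7, 3.8]
grip_width: 0.442
```

>>> {"api": "send_rows", "payload": {"series": [[0,0,0,0.05,0,0,0.3],[0,0,0,0.1,0,0,0.3],[0,0,0,0.14,0,0,0.3],[0,0,0,0.14,0,0,0.3]]}}

```text
clock: 11.6
tcp_pos: [0.5678, 0.0983, 0.1851]
eef_rot: [-0.706, -0.044, 0.706, -0.046]
ft_force: [-2.0, -0.4, 7.1]
grip_width: 0.446
```

>>> {"api": "send_rows", "payload": {"series": [[0,0,0,0.02,0,0,0.3],[0,0,0,0.04,0,0,0.3],[0,0,0,0.04,0,0,0.3],[0,0,0,0.04,0,0,0.3]]}}

```text
clock: 12.0
tcp_pos: [0.5678, 0.0983, 0.1845]
eef_rot: [-0.706, -0.044, 0.706, -0.046]
ft_force: [-2.1, -0.1, 7.2]
grip_width: 0.444
```

Run:
```python
from m import *
for i in range(4):
    d=get_image("scene"); s=read_state(); print(s["clock"],s["tcp_pos"],s["ft_force"],s["moment"],s["grip_width"])
crop(d,270,210,80,60,10,"pics/h3.png")
d=get_image("wrist"); crop(d,210,220,130,130,6,"pics/h3w.png")
s=read_state();tcp=s["tcp_pos"];R=Rn.from_quat(s["eef_rot"]).as_matrix();print(R.round(4))
edge=[(108,470),(678,470),(410,218),(395,728),(210,282),(170,620),(120,560),(300,715),(500,708),(640,620)]
meas(d,210,220,6,edge,[(424,447),(519,282)],tcp[2]-.051,tcp,R)
```

```text
12.05 [0.56780664 0.09831531 0.18456016] [-3.11616156 -1.05940308  7.22180966] [-0.13099298  0.56249828 -0.0138279 ] 0.44297612504435163
12.1 [0.56783932 0.09829752 0.18456683] [-2.28200359 -1.61126455  6.93271053] [-0.1458895   0.50663102 -0.01871534] 0.44567319141245115
12.15 [0.56782441 0.09828063 0.18456648] [-2.26134091 -1.77553395  7.11399395] [-0.14377769  0.52308343  0.00395398] 0.44324110843509157
12.2 [0.56779961 0.09829459 0.18455678] [-2.43210628 -0.70493918  6.86528287] [-1.54256295e-01  4.74485625e-01 -4.59057403e-04] 0.44356969425832354
[[ 2.000e-04  1.265e-01 -9.920e-01]
 [-2.500e-03 -9.920e-01 -1.265e-01]
 [-1.000e+00  2.500e-03  2.000e-04]]
c [0.56684221 0.09908915] r 0.01939226320272459 off tool [ 0.0509977  -0.00103207  0.00084657] ptr line -19.581024054516362 radial -20.8204034214349 rr 0.016980106960427812
```

View pics/h3.png

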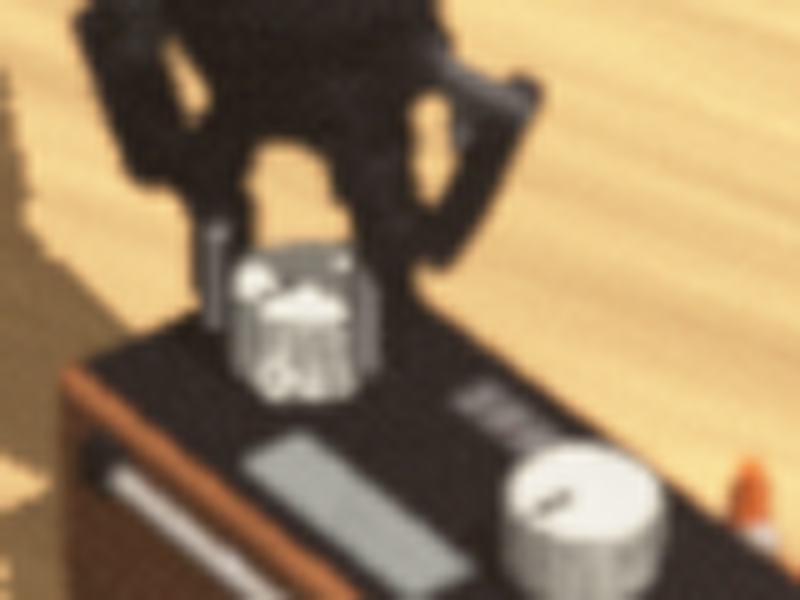

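View pics/h3w.png

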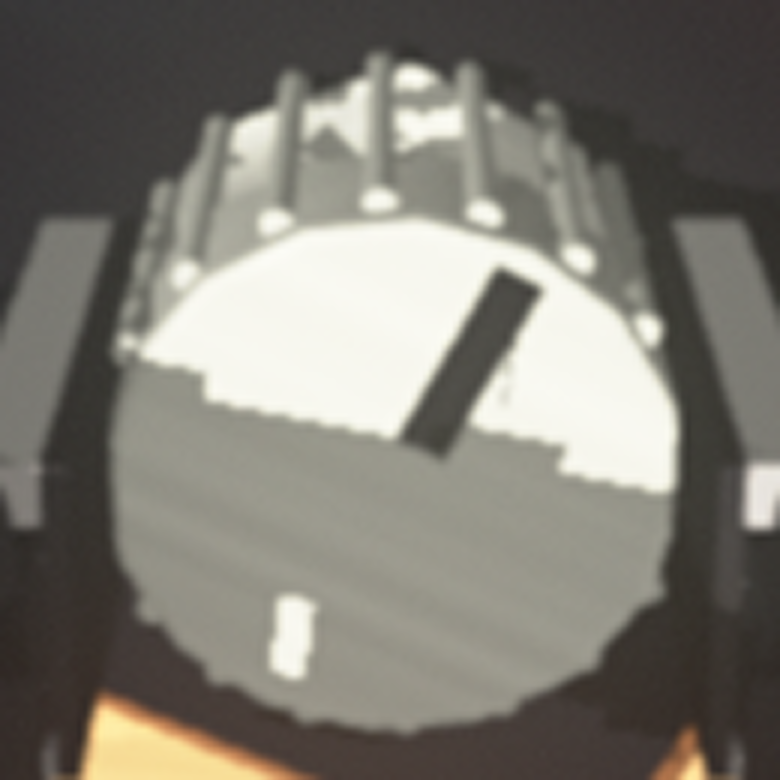

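>>> {"api": "send_rows", "payload": {"series": [[0,0,0,0.02,0,0,0.3],[0,0,0,0.04,0,0,0.3],[0,0,0,0.06,0,0,0.3],[0,0,0,0.06,0,0,0.3],[0,0,0,0.06,0,0,0.3]]}}

```text
clock: 12.75
tcp_pos: [0.5678, 0.0983, 0.1844]
eef_rot: [0.706, 0.044, -0.705, 0.046]
ft_force: [-4.5, -1.7, 14.0]
grip_width: 0.443
```

Run:
```python
from m import *
d=get_image("wrist"); s=read_state(); print(s["clock"],s["tcp_pos"],s["ft_force"],s["grip_width"])
crop(d,210,220,130,130,6,"pics/h4w.png")
d=get_image("top"); cv2.imwrite("pics/t4.png",d["image"][:,:,::-1])
```

```text
12.8 [0.56781718 0.09835414 0.18442488] [-5.77644484 -0.93836699 14.19794139] 0.44217724657121
```

View pics/h4w.png

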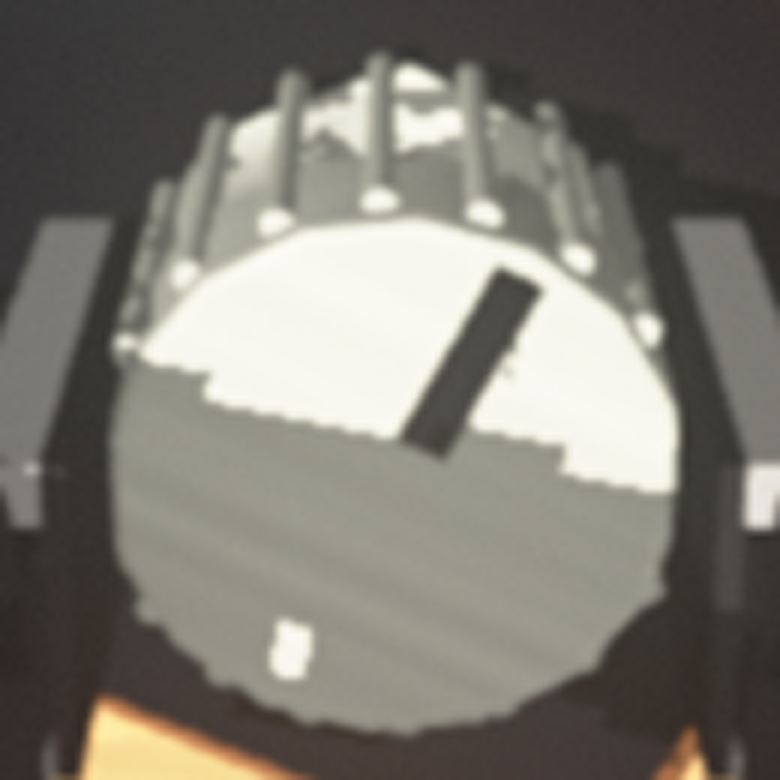

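View pics/t4.png

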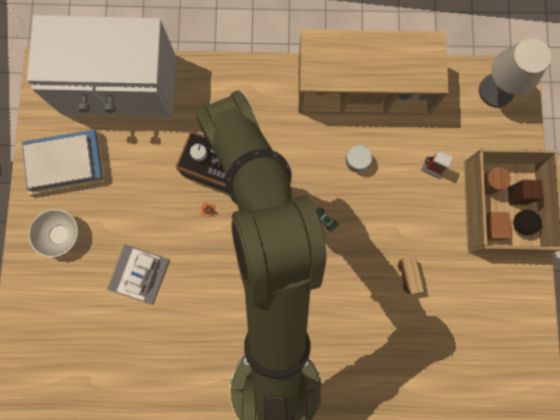

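The knob hasn't shifted in the grip and sits at the stop: the force jumped from 7 to 14 N over about 0.1 mm. The toys and the tin look unmoved in the top view, so I'm handing in.

Run:
```python
from station import *
print(hand_in()); s=read_state(); print(s["clock"],s["tcp_pos"],s["ft_force"],s["grip_width"])
```

```text
the job is handed in; nothing more can be done
None
the job is handed in; nothing more can be done
```

I gripped the knob and turned it about 99.5° clockwise to match the flat. I then pushed it onto the spindle, pressed it in to the stop, and handed in at about 12.8 s with the gripper still holding it down.

**Last checks:**
- **Push:** the last reading was about 14 N down, well under 40 N. The force rose from 7 to 14 N over about 0.1 mm of travel, which I take as the stop. The height puts the spindle about 4.9 mm in.
- **Alignment:** the knob axis measured within about 0.3 mm of the spindle. The pointer measured about -20°.
- **Grip:** the opening is steady at 0.44 with a 60 N grip set, and the knob did not shift in the jaws.
- **Toys and tin:** they look unmoved in the top view, except the part of the scene the arm was covering.

**Checks that disagreed:**
- **Flat angle:** two wrist-camera readings gave -20° and -23°, and the radio's own direction -19.7°. That is about 3° of spread, within the play allowed.
- **Cameras:** the top and wrist cameras differed by 2–3 mm in position. I relied on the wrist camera.
- **Spring force:** at 4.8 mm in, it read about 7 N where I expected about 8 N, probably force-zero drift.
- **Side force:** about 6 N remains sideways on the wrist.

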